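# Set the stock board's flip tags

### The job

On the stock board each bin has a flip tag in front of it, red on one face and green on the other. Push tags over gently with a fingertip until only the two full bins show green (tag leaning toward its bin) and the empty bin and the one with a single bolt left show red (tag leaning toward the robot). Do not squeeze the tags, and leave the bins and the other things where they stand.

Things in the scene. Friction and masses are not known exactly. Their poses are not given: they have to be found in the camera images.
- board: grey stock board, a fixed plate 250 x 330 x 8 mm on the table. Origin: on the table under the middle of the row of tags; x points from the tags to the bins (away from the robot), y along the row (to the robot's left). The plate spans x -65 to +185, y -165 to +165 mm. Four places at y -117, -39, 39, 117 mm: in front a flip tag, behind it the bin it belongs to. Ribs 6 mm high part the bins.
- tag_a (a joint): angle of flip tag a (rad): a 50 g flap, 48 mm from hinge to free edge, 50 mm wide, 3 mm thick, one face red, one green. 0: leaning to the robot's side, red face up. 2.09 (120 degrees): leaning to the bin's side, green up. Gravity holds it on either rigid stop (do not push on against them); it turns with under 1 N at the edge, and once clearly past upright it falls over by itself.
- hinge_a (a point): middle of the hinge axis of tag a, 24 mm above the table, 16 mm above the plate. Axes as the board's: the hinge runs along y, the flap's edge swings in x and z. Its black ears stand 28 to 31 mm to either side and 3 mm above the axis. Which place of the row each tag takes varies.
- edge_a (a point): middle of the free edge of tag a: axis of a free-turning steel roller, 8 mm thick, 43 mm long (moves with the flap). On either stop it is 38 mm out from the hinge and 22 mm above it, with only the plate beneath. A closed fingertip set down beyond it, lower than the roller but higher than the hinge, pushes the flap up and over when moved level to the hinge: the roller runs up the finger.
- place_a (a point): centre of the bin place that belongs to tag a, on the plate, 136 mm behind the hinge. The bin whose origin lies within 20 mm of it is this tag's bin.
- tag_b (a joint): angle of flip tag b (rad): a 50 g flap, 48 mm from hinge to free edge, 50 mm wide, 3 mm thick, one face red, one green. 0: leaning to the robot's side, red face up. 2.09 (120 degrees): leaning to the bin's side, green up. Gravity holds it on either rigid stop (do not push on against them); it turns with under 1 N at the edge, and once clearly past upright it falls over by itself.
- hinge_b (a point): middle of the hinge axis of tag b, 24 mm above the table, 16 mm above the plate. Axes as the board's: the hinge runs along y, the flap's edge swings in x and z. Its black ears stand 28 to 31 mm to either side and 3 mm above the axis. Which place of the row each tag takes varies.
- edge_b (a point): middle of the free edge of tag b: axis of a free-turning steel roller, 8 mm thick, 43 mm long (moves with the flap). On either stop it is 38 mm out from the hinge and 22 mm above it, with only the plate beneath. A closed fingertip set down beyond it, lower than the roller but higher than the hinge, pushes the flap up and over when moved level to the hinge: the roller runs up the finger.
- place_b (a point): centre of the bin place that belongs to tag b, on the plate, 136 mm behind the hinge. The bin whose origin lies within 20 mm of it is this tag's bin.
- tag_c (a joint): angle of flip tag c (rad): a 50 g flap, 48 mm from hinge to free edge, 50 mm wide, 3 mm thick, one face red, one green. 0: leaning to the robot's side, red face up. 2.09 (120 degrees): leaning to the bin's side, green up. Gravity holds it on either rigid stop (do not push on against them); it turns with under 1 N at the edge, and once clearly past upright it falls over by itself.
- hinge_c (a point): middle of the hinge axis of tag c, 24 mm above the table, 16 mm above the plate. Axes as the board's: the hinge runs along y, the flap's edge swings in x and z. Its black ears stand 28 to 31 mm to either side and 3 mm above the axis. Which place of the row each tag takes varies.
- edge_c (a point): middle of the free edge of tag c: axis of a free-turning steel roller, 8 mm thick, 43 mm long (moves with the flap). On either stop it is 38 mm out from the hinge and 22 mm above it, with only the plate beneath. A closed fingertip set down beyond it, lower than the roller but higher than the hinge, pushes the flap up and over when moved level to the hinge: the roller runs up the finger.
- place_c (a point): centre of the bin place that belongs to tag c, on the plate, 136 mm behind the hinge. The bin whose origin lies within 20 mm of it is this tag's bin.
- tag_d (a joint): angle of flip tag d (rad): a 50 g flap, 48 mm from hinge to free edge, 50 mm wide, 3 mm thick, one face red, one green. 0: leaning to the robot's side, red face up. 2.09 (120 degrees): leaning to the bin's side, green up. Gravity holds it on either rigid stop (do not push on against them); it turns with under 1 N at the edge, and once clearly past upright it falls over by itself.
- hinge_d (a point): middle of the hinge axis of tag d, 24 mm above the table, 16 mm above the plate. Axes as the board's: the hinge runs along y, the flap's edge swings in x and z. Its black ears stand 28 to 31 mm to either side and 3 mm above the axis. Which place of the row each tag takes varies.
- edge_d (a point): middle of the free edge of tag d: axis of a free-turning steel roller, 8 mm thick, 43 mm long (moves with the flap). On either stop it is 38 mm out from the hinge and 22 mm above it, with only the plate beneath. A closed fingertip set down beyond it, lower than the roller but higher than the hinge, pushes the flap up and over when moved level to the hinge: the roller runs up the finger.
- place_d (a point): centre of the bin place that belongs to tag d, on the plate, 136 mm behind the hinge. The bin whose origin lies within 20 mm of it is this tag's bin.
- full_bin_bolts: loose blue open bin, 72 x 72 x 36 mm, packed with nine upright hex bolts that stand up to 51 mm above its underside: a full bin. Origin: centre of its underside. Its front wall stands about 100 mm behind the hinge of its tag. Which place it takes varies.
- full_bin_sleeves: loose blue open bin, 72 x 72 x 36 mm, packed with nine turned metal sleeves, 37 mm above its underside: a full bin. Origin: centre of its underside. Its front wall stands about 100 mm behind the hinge of its tag. Which place it takes varies.
- low_bin: loose blue open bin, 72 x 72 x 36 mm, with a single bolt lying on its floor, to be restocked: not full. Origin: centre of its underside. Its front wall stands about 100 mm behind the hinge of its tag. Which place it takes varies.
- empty_bin: loose blue open bin, 72 x 72 x 36 mm, with nothing in it: not full. Origin: centre of its underside. Its front wall stands about 100 mm behind the hinge of its tag. Which place it takes varies.
- loupe: loose black loupe, 38 mm wide, 30 mm high, on the table to the left of the board; origin at the centre of its underside
- tape_roll: loose roll of black tape, 64 mm wide, 19 mm high, lying to the left of the board; origin at the centre of its underside
- star_knob: loose black star knob, 40 mm wide, 19 mm high, lying to the left of the board; origin at the centre of its underside

How it is judged:
By the outcome, as a careful person would: the job done as asked, in the order asked, and still so for the second after the job is handed in, with the robot touching nothing.
It also fails if it takes over 48 s, if anything falls off the work surface, if the arm or the gripper's body presses on something with over 40 N, if the wrist force passes 120 N, or if a joint passes its speed limit or range.

### The arm

A 6-joint arm with a two-finger parallel gripper is mounted at the origin on a cart in front of the work surface, level with it; the furniture and walls round the work are solid. World frame = base frame: x ahead of the robot, y to its left, z up, the work surface at z = 0. Lengths are in mm, angles in rad, forces in N, time in s.
With the tool pointing down it reaches from about 350 to 975 mm from the base axis. Payload 7.1 kg.
Tool frame: the origin (TCP) lies at the very end of the fingers, on their centre line; the grasp point (between the pads) lies 19 mm behind it; z points along the fingers, y is the line along which they close (so a half turn about z gives the same grasp; the last joint's range is limited). The gripper opens to 88 mm and grips with 3 to 60 N. Pads are 20 mm wide; open, the fingers measure 115 mm over their backs; the gripper's body (75 mm by 178 mm) begins 61 mm behind the grasp point.
Start: joints at [-1.356, 0.423, 1.63, -0, 1.089, -0.019], TCP at [144.817, -607.974, 222.675] pointing down, gripper open.
Joint ranges: [-3, 3], [-0.9, 2.11], [0.09, 2.58], [-1.31, 4.45], [0.11, 2.69], [-2.54, 2.54]. Speed limits (rad/s): [2.39, 2.39, 3.01, 3.14, 3.14, 3.14].

### API

Orientations are given as a rotation vector (axis times angle).
In Python, from workcell import * gives the robot as it stands.
- The arm moves only by the tool step_arm, never from a script. Its argument "deltas" is a list of rows, each a list of 3 entries, a list of its own where there are three numbers: the shift along the tool's x, y, z in units of 300 mm (1.0 is 300 mm), then the turn, a rotation vector about the tool's x, y, z in units of 1.5 rad (1.0 is 1.5 rad), then the gripper command: -1 is shut, 1 is fully open, values between are in proportion. In form: [[[dx, dy, dz], [rx, ry, rz], gripper], ...]. A call has 1 to 20 rows; each row is the pose to reach, as a shift and turn from the pose commanded when the call began, along the tool's axes at that moment; what a row does not reach only later rows make up. A row lasts 1/12 s, in which the tool goes at most 41.7 mm and 7.16 degrees, less where a joint would pass 70% of its speed; a pose out of reach is approached as far as the arm can. A call with a number of a shift or a turn outside -1 to 1 is refused whole. A call with a gripper value outside its range is refused whole. The fingers move at their own pace and stop on an object; the grip force is fixed at half the most. Time passes only in rows, so rows that repeat a pose let the fingers close. It gives the time, the measured TCP pose, the force, the opening and the grip force at its end, in the units of the state.
- get_obs(): the state, without advancing time (a new reading comes with each control period).
- get_image(name): name is "scene" or "top" or "wrist"; returns a dict with "pixels" (480x640x3 uint8, red, green, blue), "fx", "fy", "cx", "cy" (pixels), "T" (4x4, takes a point from camera to world coordinates). Camera axes: x right, y down, z forward; pixel columns grow to the right and rows downward; lengths in mm; the calibration is good to about 2 mm. A picture is of the moment at which its call begins. There is no depth.
- close_job(): hands the job in; it is judged then, once.
The state is a dict: "t": time; "qpos": joint angles; "qvel": joint speeds; "joint_torque": joint torques, N m; "ee_pos": TCP position; "orientation": TCP orientation; "ft_force": force on the tool from outside, world axes, zero at the start; "moment": the same for the moment, N m; "width": finger opening in mm; "grasp_force": force on a finger pad.
Only numpy, scipy, OpenCV 4.12 (cv2) and the standard library are available. Lean on these libraries where they do the work, as an engineer would, in place of code of your own. Each camera call takes 0.05 s, during which the arm holds its last target. There are 200 camera calls.

## Working session

There is one attempt and no reset: what is moved stays moved. The work goes in short steps, Python scripts to look and compute and a tool call to move; the robot and the scene stay as the last step left them, time stands still between calls to the robot, and variables do not carry over. Pictures are saved under pics/ and viewed, at most 10 in all, crops included, and the job is handed in when it is done.

Besides the shell and the picture viewer there is one more tool, called after "Call:" as name(argument=value, ...), one argument or row to a line, values as JSON. step_arm: Moves the arm, as the interface text tells. Its arguments: {"type":"object","properties":{"deltas":{"type":"array","items":{"type":"array"}}},"required":["deltas"]}

```bash
mkdir -p pics; python3 - <<'E'
from workcell import *
import cv2
for n in("top","scene"):
    d=get_image(n); cv2.imwrite(f"pics/{n}0.png",d["pixels"][:,:,::-1]); print(n,d["fx"],d["cx"],d["cy"],d["T"])
o=get_obs();print(o["t"],o["ee_pos"],o["orientation"],o["width"])
E
```

```text
top 484.9606875563076 309.12278205844854 236.0799803304103 [[-8.21933520e-03 -9.92847495e-01  1.19106229e-01  4.58599169e+02]
 [-9.99952812e-01  8.77753869e-03  4.16275418e-03 -3.19092231e+01]
 [-5.17843959e-03 -1.19066393e-01 -9.92872790e-01  1.05928112e+03]
 [ 0.00000000e+00  0.00000000e+00  0.00000000e+00  1.00000000e+00]]
scene 496.6531800774667 321.02261377538827 239.88985302461177 [[-7.68234789e-01 -2.98797808e-01  5.66158263e-01 -9.21109410e+01]
 [-6.40107696e-01  3.70696565e-01 -6.72938478e-01  7.43859201e+02]
 [-8.80038125e-03 -8.79377010e-01 -4.76044774e-01  6.47990890e+02]
 [ 0.00000000e+00  0.00000000e+00  0.00000000e+00  1.00000000e+00]]
0.1 [ 144.70392921 -607.49082192  221.98217763] [-3.11876838e+00 -3.66286634e-01  2.35857054e-04] 87.9554288334659
```

View pics/top0.png

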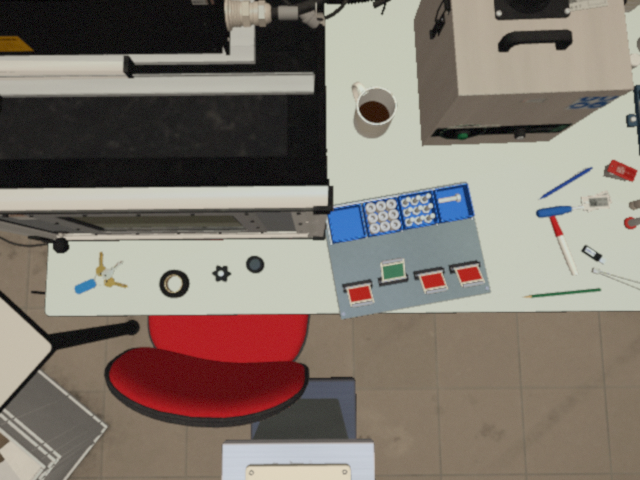

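View pics/scene0.png

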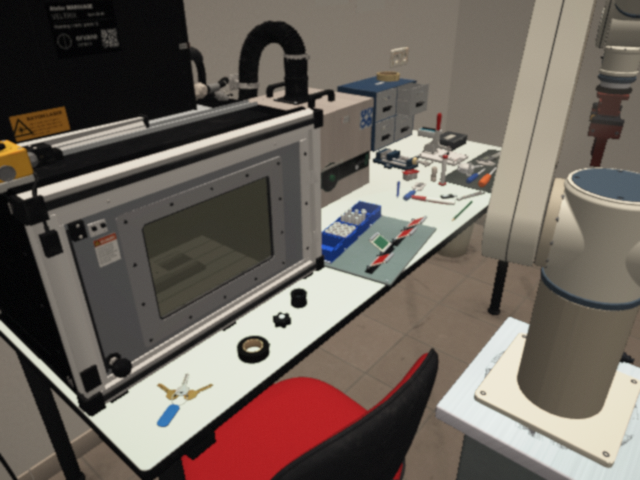

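The top view shows the bins left to right: apparently empty (348,222), sleeves (382,215), bolts (419,210), single bolt (453,201). The tags are red (360,294), green (394,271), red (433,281) and red (468,273). So only the third tag seems to need flipping. I'll zoom in to confirm and measure.

```bash
cat > h.py <<'E'
import numpy as np,cv2
from workcell import *
def ray(d,uv,z):
    T=d["T"];v=T[:3,:3]@np.array([(uv[0]-d["cx"])/d["fx"],(uv[1]-d["cy"])/d["fy"],1])
    return T[:3,3]+v*(z-T[2,3])/v[2]
def masks(p):
    h=cv2.cvtColor(p,cv2.COLOR_RGB2HSV)
    r=(((h[...,0]<8)|(h[...,0]>172))&(h[...,1]>150)&(h[...,2]>80)).astype(np.uint8)
    g=((h[...,0]>40)&(h[...,0]<90)&(h[...,1]>100)&(h[...,2]>50)).astype(np.uint8)
    return {"red":r,"green":g}
E
python3 - <<'E'
from h import *
d=get_image("top");p=d["pixels"]
c=cv2.resize(p[175:325,320:495],None,fx=4,fy=4,interpolation=cv2.INTER_CUBIC)
cv2.imwrite("pics/crop1.png",c[:,:,::-1])
for k,m in masks(p).items():
    m[:240]=0;m[325:]=0;m[:,:325]=0;m[:,495:]=0
    n,_,s,ce=cv2.connectedComponentsWithStats(m)
    for i in range(1,n):
        if s[i,4]>60: print(k,s[i],ce[i].round(1),ray(d,ce[i],24+11+1.5).round(1))
h=cv2.cvtColor(p,cv2.COLOR_RGB2HSV)
m=((h[...,0]>95)&(h[...,0]<125)&(h[...,1]>150)&(h[...,2]>60)).astype(np.uint8);m[:170]=0;m[250:]=0;m[:,:325]=0;m[:,495:]=0
r=cv2.minAreaRect(cv2.findNonZero(m));print("bins",r,[ray(d,q,44).round(0) for q in cv2.boxPoints(r)])
E
```

```text
red [458 267  23  15 224] [468.7 273.8] [ 498.4 -362.1   36.5]
red [422 274  22  14 228] [432.3 280.3] [ 485.5 -285.3   36.5]
red [349 287  22  14 228] [359.3 293.4] [ 459.4 -131.7   36.5]
green [384 265  18  13 179] [392.7 270.9] [ 506.  -202.9   36.5]
bins ((399.8905029296875, 213.0511016845703), (34.25663757324219, 143.18043518066406), 79.01934814453125) [array([636., -65.,  44.]), array([ 692., -365.,   44.]), array([ 620., -376.,   44.]), array([564., -77.,  44.])]
```

View pics/crop1.png

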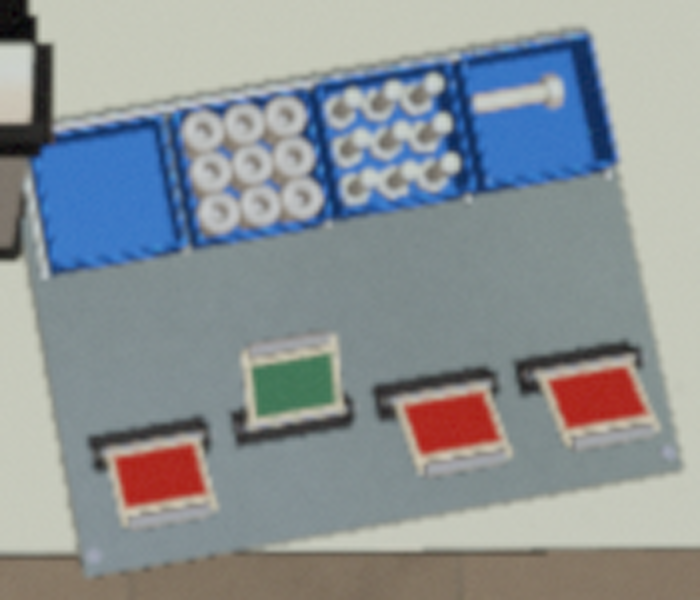

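The crop confirms it: empty | sleeves | bolts | single bolt, with tags red | green | red | red. Only the third tag, in front of the bolts bin, needs flipping to green. The 77.9 mm tag spacing and 233.7 mm row length match the given 78 and 234 mm. That puts the board yaw at about 9.6°, hinge c near (502,-282) and its roller near (465,-289). I'll approach with the gripper shut.

Call:
step_arm(
  deltas=[
    [[0.07, -0.05, 0.01], [0, 0, 0.01], -1],
    [[0.15, -0.1, 0.03], [0, 0, 0.02], -1],
    [[0.23, -0.16, 0.04], [0, 0, 0.03], -1],
    [[0.31, -0.21, 0.06], [0, 0, 0.044], -1],
    [[0.39, -0.27, 0.08], [0, 0, 0.044], -1],
    [[0.47, -0.32, 0.09], [0, 0, 0.044], -1],
    [[0.54, -0.37, 0.11], [0, 0, 0.044], -1],
    [[0.585, -0.4, 0.12], [0, 0, 0.044], -1],
    [[0.585, -0.4, 0.12], [0, 0, 0.044], -1],
    [[0.585, -0.4, 0.12], [0, 0, 0.044], -1],
  ],
)

```text
t: 0.98
ee_pos: [288.1, -450.1, 186.6]
orientation: [-3.13, -0.266, 0.001]
ft_force: [-0.3, -0.2, -0.1]
width: 24.5
grasp_force: 0.0
```

```bash
cat >> h.py <<'E'
from scipy.spatial.transform import Rotation as R
XB=np.array([.986,.167,0]);YB=np.array([-.167,.986,0])
def go(target,o):
    M=R.from_rotvec(o["orientation"]).as_matrix()
    print("tcp",np.round(o["ee_pos"],1),"board xy",(o["ee_pos"]@XB).round(1),(o["ee_pos"]@YB).round(1),"toolx yaw",np.degrees(np.arctan2(M[1,0],M[0,0])).round(2),"force",np.round(o["ft_force"],1),"t",o["t"],"w",round(o["width"],1))
    print("delta units",(M.T@(np.array(target)-o["ee_pos"])/300).round(3))
E
python3 - <<'E'
from h import *
go([430.3,-294.7,150],get_obs())
E
```

```text
tcp [ 288.1 -450.1  186.6] board xy 208.9 -491.9 toolx yaw 9.72 force [-0.3 -0.2 -0.1] t 0.9833 w 24.5
delta units [ 0.555 -0.431  0.122]
```

Call:
step_arm(
  deltas=[
    [[0.07, -0.05, 0.01], [0, 0, 0], -1],
    [[0.15, -0.11, 0.03], [0, 0, 0], -1],
    [[0.23, -0.17, 0.04], [0, 0, 0], -1],
    [[0.31, -0.23, 0.06], [0, 0, 0], -1],
    [[0.39, -0.29, 0.08], [0, 0, 0], -1],
    [[0.46, -0.35, 0.09], [0, 0, 0], -1],
    [[0.52, -0.4, 0.11], [0, 0, 0], -1],
    [[0.555, -0.43, 0.12], [0, 0, 0], -1],
    [[0.555, -0.43, 0.12], [0, 0, 0], -1],
    [[0.555, -0.43, 0.12], [0, 0, 0], -1],
  ],
)

```text
t: 1.82
ee_pos: [430.4, -296.3, 150.7]
orientation: [3.13, 0.264, -0.0]
ft_force: [0.1, 0.1, 0.9]
width: 0.3
grasp_force: 0.0
```

```bash
python3 - <<'E'
from h import *
d=get_image("wrist");cv2.imwrite("pics/w1.png",d["pixels"][:,:,::-1])
go([430.3,-294.7,34],get_obs())
T=d["T"]
for n,b in (("roller",(410.1,-362.4,46)),("hinge",(448.1,-362.4,24))):
    for s in(-21.5,21.5):
        w=b[0]*XB+(b[1]+s)*YB+np.array([0,0,b[2]]); c=T[:3,:3].T@(w-T[:3,3]); print(n,(c[:2]/c[2]*d["fx"]+[d["cx"],d["cy"]]).round(0))
for k,m in masks(d["pixels"]).items():
    n,_,s,ce=cv2.connectedComponentsWithStats(m)
    for i in range(1,n):
        if s[i,4]>800: print(k,s[i],ce[i].round(0),(lambda q:(q@XB,q@YB))(ray(d,ce[i],36)))
E
```

```text
tcp [ 430.1 -296.7  150.9] board xy 374.5 -364.3 toolx yaw 9.6 force [0.4 0.3 0.6] t 1.8667 w 0.8
delta units [ 0.002 -0.007  0.39 ]
roller [351. 194.]
roller [294. 194.]
hinge [350. 142.]
hinge [295. 142.]
red [  91  147   62   37 2078] [122. 165.] (np.float64(430.7932478461566), np.float64(-208.39439385556736))
red [ 297  147   56   37 2062] [324. 165.] (np.float64(430.91655747697797), np.float64(-363.9201581848342))
red [ 397  148   59   36 2014] [426. 166.] (np.float64(430.5920074046259), np.float64(-441.7847966841938))
red [    0   187   164   144 13305] [ 61. 250.] (np.float64(362.65027271023), np.float64(-148.40499519701115))
```

View pics/w1.png

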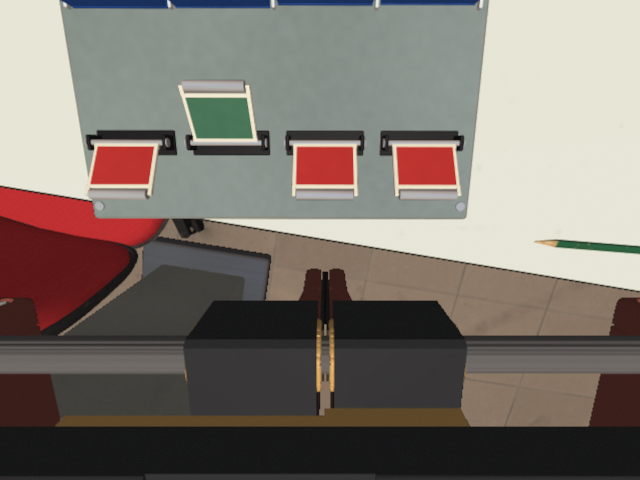

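The wrist view shows tag c's roller at (325,194) and its hinge at (325,142), matching the predictions of (322,194) and (322,142). The finger is lined up in y (-364 against -364 mm), so I'll descend and then push level and slowly.

Call:
step_arm(
  deltas=[
    [[0, 0, 0.05], [0, 0, 0], -1],
    [[0, 0, 0.12], [0, 0, 0], -1],
    [[0, 0, 0.19], [0, 0, 0], -1],
    [[0, 0, 0.26], [0, 0, 0], -1],
    [[0, 0, 0.33], [0, 0, 0], -1],
    [[0, 0, 0.37], [0, 0, 0], -1],
    [[0, 0, 0.39], [0, 0, 0], -1],
    [[0, 0, 0.39], [0, 0, 0], -1],
    [[0, 0, 0.39], [0, 0, 0], -1],
  ],
)

```text
t: 2.62
ee_pos: [430.4, -296.3, 34.1]
orientation: [3.13, 0.262, 0.0]
ft_force: [-0.8, 1.0, 0.2]
width: 0.5
grasp_force: 0.0
```

```bash
python3 - <<'E'
from h import *
o=get_obs(); go(446*XB-364*YB+np.array([0,0,34]),o)
E
```

```text
tcp [ 430.4 -296.3   34.1] board xy 374.9 -364.0 toolx yaw 9.57 force [-0.8  1.   0.2] t 2.6167 w 0.5
delta units [ 0.237 -0.     0.   ]
```

Call:
step_arm(
  deltas=[
    [[0.013, 0, 0], [0, 0, 0], -1],
    [[0.026, 0, 0], [0, 0, 0], -1],
    [[0.039, 0, 0], [0, 0, 0], -1],
    [[0.052, 0, 0], [0, 0, 0], -1],
    [[0.065, 0, 0], [0, 0, 0], -1],
    [[0.078, 0, 0], [0, 0, 0], -1],
    [[0.091, 0, 0], [0, 0, 0], -1],
    [[0.104, 0, 0], [0, 0, 0], -1],
    [[0.117, 0, 0], [0, 0, 0], -1],
    [[0.13, 0, 0], [0, 0, 0], -1],
    [[0.14, 0, 0], [0, 0, 0], -1],
    [[0.14, 0, 0], [0, 0, 0], -1],
  ],
)

```text
t: 3.62
ee_pos: [472.5, -288.5, 33.7]
orientation: [3.13, 0.264, 0.001]
ft_force: [0.3, -0.7, 0.7]
width: 0.5
grasp_force: 0.0
```

```bash
python3 - <<'E'
from h import *
d=get_image("wrist");cv2.imwrite("pics/w2.png",d["pixels"][:,:,::-1])
go(446*XB-364*YB+np.array([0,0,34]),get_obs())
E
```

```text
tcp [ 472.1 -288.5   33.6] board xy 417.3 -363.3 toolx yaw 9.64 force [ 0.3 -1.3 -0.1] t 3.6667 w 0.4
delta units [ 0.096  0.003 -0.001]
```

View pics/w2.png

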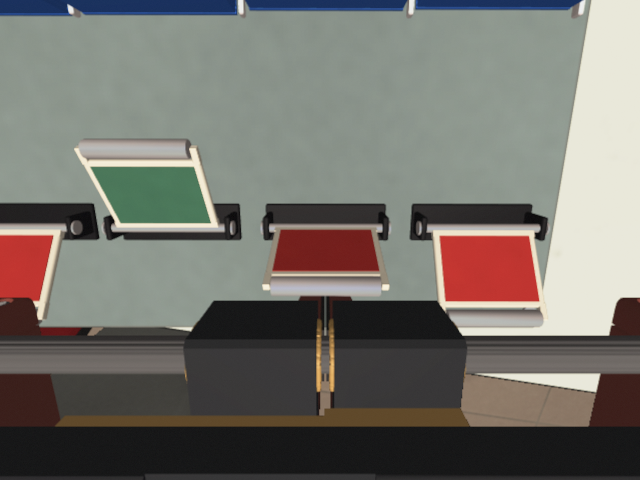

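Tag c (roller at (325,286)) is being raised, with the roller riding up the finger, well centred and at about 1 N. I'll carry on past upright.

Call:
step_arm(
  deltas=[
    [[0.012, 0, 0], [0, 0, 0], -1],
    [[0.024, 0, 0], [0, 0, 0], -1],
    [[0.036, 0, 0], [0, 0, 0], -1],
    [[0.048, 0, 0], [0, 0, 0], -1],
    [[0.06, 0, 0], [0, 0, 0], -1],
    [[0.07, 0, 0], [0, 0, 0], -1],
    [[0.08, 0, 0], [0, 0, 0], -1],
    [[0.09, 0, 0], [0, 0, 0], -1],
    [[0.1, 0, 0], [0, 0, 0], -1],
    [[0.1, 0, 0], [0, 0, 0], -1],
    [[0.1, 0, 0], [0, 0, 0], -1],
  ],
)

```text
t: 4.58
ee_pos: [501.5, -283.5, 33.7]
orientation: [-3.13, -0.264, 0.0]
ft_force: [0.2, 0.8, 0.5]
width: 0.4
grasp_force: 0.0
```

```bash
python3 - <<'E'
from h import *
d=get_image("wrist");cv2.imwrite("pics/w3.png",d["pixels"][:,:,::-1])
go(446*XB-364*YB+np.array([0,0,34]),get_obs())
E
```

```text
tcp [ 501.3 -283.5   33.6] board xy 446.9 -363.3 toolx yaw 9.62 force [ 0.2 -0.1  1.2] t 4.6333 w -0.0
delta units [-0.003  0.003 -0.001]
```

View pics/w3.png

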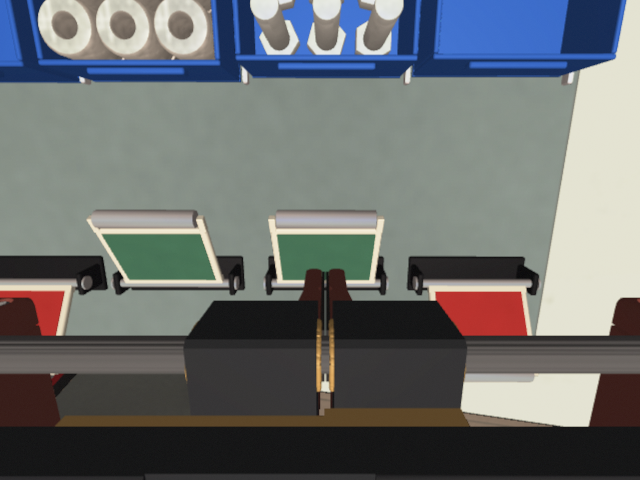

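Tag c has fallen over and shows green, with its roller at (326,219), level with the other green tag. I'll retreat back and up.

Call:
step_arm(
  deltas=[
    [[-0.02, 0, -0.02], [0, 0, 0], -1],
    [[-0.05, 0, -0.08], [0, 0, 0], -1],
    [[-0.08, 0, -0.16], [0, 0, 0], -1],
    [[-0.12, 0, -0.24], [0, 0, 0], -1],
    [[-0.16, 0, -0.32], [0, 0, 0], -1],
    [[-0.2, 0.04, -0.4], [0, 0, 0], -1],
    [[-0.24, 0.1, -0.45], [0, 0, 0], -1],
    [[-0.28, 0.17, -0.5], [0, 0, 0], -1],
    [[-0.32, 0.24, -0.5], [0, 0, 0], -1],
    [[-0.36, 0.3, -0.5], [0, 0, 0], -1],
    [[-0.4, 0.36, -0.5], [0, 0, 0], -1],
    [[-0.44, 0.42, -0.5], [0, 0, 0], -1],
    [[-0.44, 0.42, -0.5], [0, 0, 0], -1],
    [[-0.44, 0.42, -0.5], [0, 0, 0], -1],
  ],
)

```text
t: 5.8
ee_pos: [391.2, -430.2, 183.8]
orientation: [-3.131, -0.26, 0.0]
ft_force: [0.6, -0.1, 0.6]
width: 0.6
grasp_force: 0.0
```

```bash
python3 - <<'E'
from h import *
d=get_image("top");p=d["pixels"]
cv2.imwrite("pics/crop2.png",cv2.resize(p[175:325,320:495],None,fx=4,fy=4,interpolation=cv2.INTER_CUBIC)[:,:,::-1])
print(get_obs()["ee_pos"],get_obs()["t"])
E
```

```text
[ 391.60319434 -429.44488101  183.67937166] 5.85
```

View pics/crop2.png

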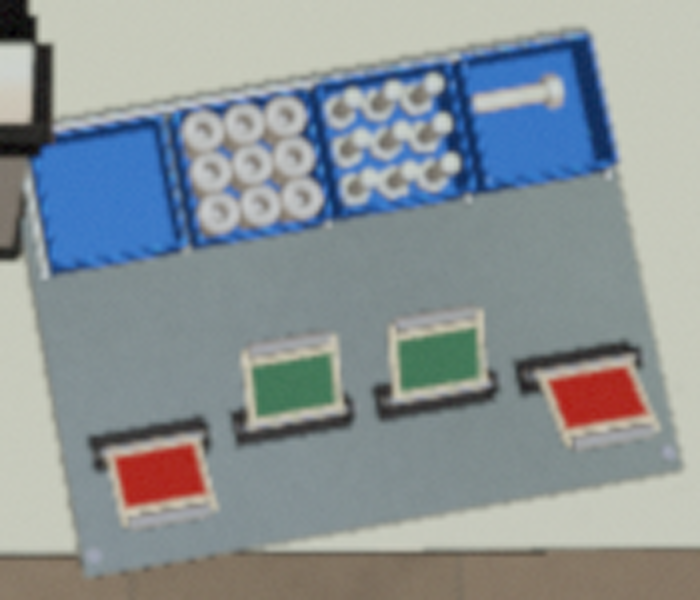

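The crop shows red | green | green | red in front of empty | sleeves | bolts | single bolt, with the bins unmoved. The arm is clear.

```bash
python3 -c "
from workcell import *
print(close_job())"
```

```text
the job is handed in; nothing more can be done
None
```

The job is handed in: I flipped the one wrong tag, in front of the bolts bin, to green, so only the two full bins show green and the empty and single-bolt bins show red; the bins had not moved and the arm was clear.

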